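Key the belt wheel to the gearbox shaft

ROBOT

A 7-joint arm with a two-finger parallel gripper is mounted at the origin on a cart in front of the work surface, level with it; the furniture and walls round the work are solid. World frame = base frame: x ahead of the robot, y to its left, z up, the work surface at z = 0. Lengths are in m, angles in rad, forces in N, time in s.
With the tool pointing down it reaches from about 0.425 to 0.95 m from the base axis. Payload 4.7 kg.
Tool frame: the origin (TCP) lies midway between the tips of the shut fingers; the grasp point (between the pads) lies 19 mm behind it; z points along the fingers, y is the line along which they close (so a half turn about z gives the same grasp; the last joint's range is limited). The gripper opens to 85 mm and grips with 20 to 120 N. Pads are 22 mm wide; open, the fingers measure 114 mm over their backs; the gripper's body (76 mm by 85 mm) begins 54 mm behind the grasp point. The pads swing forward as they close: fully open they stand 13 mm farther back than shut.
Start: joints at [-1.323, 0.469, -0.049, 1.532, 0.024, 1.141, -0.082], TCP at [0.184, 0.649, 0.231] pointing down, gripper open.
Joint ranges: [-2.59, 2.59], [-0.33, 1.99], [-1.39, 1.29], [0.1, 2.45], [-1.04, 4.18], [0.21, 1.99], [-2.66, 2.66]. Speed limits (rad/s): [2.57, 2.57, 3.14, 3.14, 3.14, 3.14, 3.14].

INTERFACE

Orientations are given as [roll, pitch, yaw] about the fixed x, y, z axes, in that order (R = Rz(yaw) Ry(pitch) Rx(roll)).
In Python, from workcell import arm gives the robot as it stands.
- The arm moves only by the tool arm_command, never from a script. Its argument "commands" is a list that holds one entry, the list of rows, each a list of 5 numbers: the shift along the world's x, y, z in m, then the turn about the world's z in rad, then the opening, from -1 (shut) to 1 (fully open). In form: [[[dx, dy, dz, yaw, gripper], ...]]. A call has 1 to 12 rows; each row is the pose to reach, as a shift and turn from the pose commanded when the call began; what a row does not reach only later rows make up. A row lasts 1/8 s, in which the tool goes at most 62.5 mm and 10.7 degrees, less where a joint would pass 70% of its speed; a pose out of reach is approached as far as the arm can. A call with a gripper value outside its range is refused whole. The fingers move at their own pace and stop on an object; "squeeze" is the grip in N (left out, the last holds). Time passes only in rows, so rows that repeat a pose let the fingers close. It gives the time, the measured TCP pose, the force, the opening and the grip force at its end, in the units of the state.
- arm.observe(): the state, without advancing time (a new reading comes with each control period).
- arm.grab_frame(name): name is "side" or "top"; returns the picture (400x640x3 uint8, red, green, blue); there is no depth.
- arm.get_calibration(name): a dict with "mtx" (3x3 intrinsics, pixels), "dist" ([k1, k2, p1, p2, k3] as OpenCV has them; the pictures are not rectified), "R" (3x3) and "t" (3): a world point X has camera coordinates R X + t. Camera axes: x right, y down, z forward; pixel columns grow to the right and rows downward; lengths in m; the calibration is good to about 2 mm. A picture is of the moment at which its call begins. get_calibration takes no time and is no camera call.
- arm.sign_off(): hands the job in; it is judged then, once.
The state is a dict: "clock": time; "joints": joint angles; "qvel": joint speeds; "joint_torque": joint torques, N m; "tcp_pos": TCP position; "ee_rot": TCP orientation; "wrist_force": force on the tool from outside, world axes, zero at the start; "moment": the same for the moment, N m; "finger_gap": opening from 0.0 (shut) to 1.0 (fully open); "finger_force": force on a finger pad.
Only numpy, scipy, OpenCV 4.12 (cv2) and the standard library are available. Lean on these libraries where they do the work, as an engineer would, in place of code of your own. Each camera call takes 0.05 s, during which the arm holds its last target. There are 200 camera calls.

TASK

Turn the belt wheel on the gearbox shaft until the keyway in its hub lines up with the key lying in the shaft, and leave it there. Then take the hammer and drive the key into the hub with separate taps of the hammer, never pushing it with the gripper, until it goes no further and sits tight. Lay the hammer back flat on the bench, and leave the tin, bolt and bearing where they are.

Things in the scene. Friction and masses are not known exactly. Their poses are not given: they have to be found in the camera images.
- stand: Steel stand fixed to the bench, carrying a green gearbox; origin under its 170 x 150 mm base, z up, shaft's free end towards -x and up at 30 degrees. Case top 38 mm from the shaft's axis; case begins 37 mm, bearing cap 28 mm behind the wheel's centre; shaft 32 mm thick, ends 66 mm in front of it. Room: a shelf hangs 0.58 to 0.64 m above the bench where x > 0.58, y < 0.28; keep the arm clear of it.
- wheel_center (a point): Centre of the belt wheel, on the shaft's axis. Aluminium V-belt pulley, 5 spokes, 134 mm in diameter; rim 24 mm wide along the shaft, radius 56 to 67 mm, can be pinched across its width from its upper side. Hub 68 mm in diameter, reaching 20 mm either side of here. Axes turn with the wheel: z along the shaft to its free end (up at 30 degrees), x from the shaft towards the hub's keyway.
- wheel (a joint): Angle of the belt wheel about the shaft, rad: 0 when the hub's keyway lines up with the key, positive counter-clockwise as seen looking at the wheel from the shaft's free end; starts 0.35 to 0.7. Lined up well enough within 0.1. Turns stiffly (0.06 N m) and stays where it is left.
- key (a joint): How far the key has slid in, m: 0 to 0.003 at the start (shank tip 1 to 4 mm off the hub), 0.042 when it is tight and goes no further (head 6 mm off the hub). It only slides along the shaft, needs about 5 N, rising to 7 N at the end, stays where it is left; its chamfered tip enters only when the wheel is lined up.
- key_head (a point): Middle of the striking face: outer end of the head of the plain steel gib-head taper key that lies in the shaft's upper side; 34 mm from the shaft's axis. Head 12 mm wide, 12 thick, 30 tall (11 to 41 mm from the axis). Axes: z along the shaft to its free end (up at 30 degrees), so it is driven along -z; x square to the shaft, upward, leaning 30 degrees from vertical; y level.
- hammer_grip (a point): Middle of the hammer's handle near the head, for a short grip, 12 mm above the bench. Engineer's hammer, about 0.45 kg, 271 mm long, lying flat; centre of mass 15 mm nearer the handle's end. Handle here 24 mm wide (x), 20 mm thick (z). Axes: x along the head towards the round striking face, -y along the handle towards the head, z up as it lies.
- hammer_face (a point): Middle of the hammer's round striking face, 25 mm in diameter; in the axes of hammer_grip it lies at (47, -67.5, 0.5) mm. The head is 108 mm long, 26 by 24 mm in section.
- tin: Bystander: open tin, 79 mm in diameter, 63 mm tall; origin under its middle.
- bolt: Bystander: hexagon bolt, 57 mm long (along its y), 18 mm wide, 16 mm tall, lying on the bench; origin under its middle.
- bearing: Bystander: ball bearing, 58 mm in diameter, 17 mm tall; origin under its middle.

How it is judged:
By the outcome, as a careful person would: the job done as asked, in the order asked, and still so for the second after the job is handed in, with the robot touching nothing.
It also fails if it takes over 69 s, if anything falls off the work surface, if the arm or the gripper's body presses on something with over 40 N, if the wrist force passes 120 N, or if a joint passes its speed limit or range.

## Working session

There is one attempt and no reset: what is moved stays moved. The work goes in short steps, Python scripts to look and compute and a tool call to move; the robot and the scene stay as the last step left them, time stands still between calls to the robot, and variables do not carry over. Pictures are saved under pics/ and viewed, at most 10 in all, crops included, and the job is handed in when it is done.

Besides the shell and the picture viewer there is one more tool, called as a command line: name --argument value ..., lists and objects as JSON in quotes. arm_command: Moves the arm, as the interface text tells. Its arguments: {"type":"object","properties":{"commands":{"type":"array","items":{"type":"array","items":{"type":"array","items":{"type":"number"}}}},"squeeze":{"type":"number"}},"required":["commands"]}

```bash
ls; mkdir -p pics; python3 - <<'E'
from workcell import arm
import cv2,numpy as np
for n in("side","top"):
    im=arm.grab_frame(n); cv2.imwrite(f"pics/{n}0.png",im[:,:,::-1])
    c=arm.get_calibration(n); print(n,np.round(c["mtx"],1).tolist(),np.round(c["dist"],3),"pos",np.round(-np.array(c["R"]).T@c["t"],3),np.round(c["R"],3).tolist())
print(arm.observe())
E
```

```text
pics
side [[519.9, 0.0, 326.8], [0.0, 519.9, 202.4], [0.0, 0.0, 1.0]] [0.041 0.    0.    0.    0.   ] pos [ 0.542 -0.685  0.513] [[0.999, -0.029, -0.021], [-0.031, -0.387, -0.922], [0.019, 0.922, -0.387]]
top [[485.3, 0.0, 320.5], [0.0, 485.3, 197.7], [0.0, 0.0, 1.0]] [0.041 0.    0.    0.    0.   ] pos [0.378 0.177 1.141] [[-0.012, -1.0, -0.0], [-0.983, 0.012, -0.181], [0.181, -0.002, -0.983]]
{'clock': 0.1, 'joints': array([-1.32288478,  0.4693477 , -0.04860998,  1.53357326,  0.02410394,
        1.14098831, -0.08230015]), 'qvel': array([ 0.00036028, -0.00094826, -0.00179624, -0.00340968, -0.00108816,
       -0.00011468, -0.00114001]), 'joint_torque': array([ 6.89803455e-04, -5.11518288e+01, -4.69376624e-02, -2.38390088e+01,
        1.07875696e-02,  4.47777333e-03, -3.72952949e-07]), 'tcp_pos': array([0.18430702, 0.64880859, 0.23037573]), 'ee_rot': array([-3.13986270e+00,  5.65883013e-05,  2.86482505e+00]), 'wrist_force': array([ 0.32407706, -0.30266521, -0.60396848]), 'moment': array([0.01881566, 0.02135299, 0.00976942]), 'finger_force': 0.0, 'finger_gap': 0.9990931351625333}
```

View pics/side0.png

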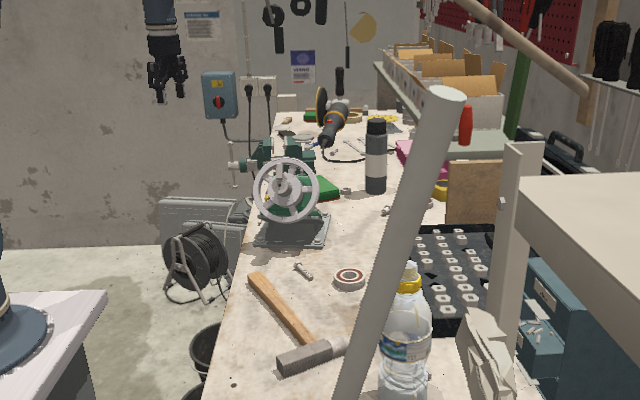

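View pics/top0.png

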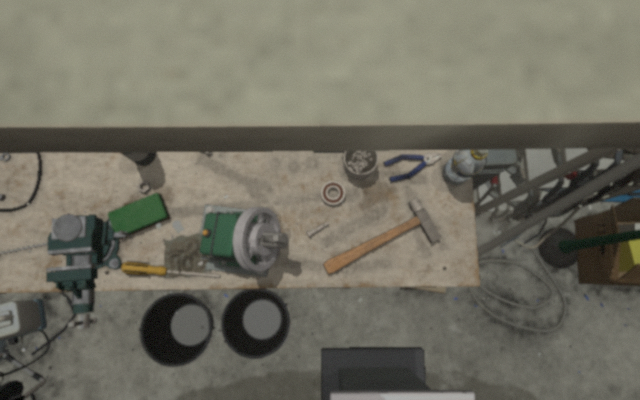

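The side view shows the pulley at about (287,190), the hammer head at (310,355) with its handle to (255,280), the bolt at (303,270) and the bearing at (349,277). In the top view the pulley is at (257,240), and the hammer head is at (424,222) with its handle to (330,265).

```bash
python3 - <<'E'
import cv2,numpy as np
s=cv2.imread("pics/side0.png");t=cv2.imread("pics/top0.png")
cv2.imwrite("pics/c1.png",np.vstack([cv2.resize(s[145:250,235:335],(0,0),fx=5.6,fy=5.6,interpolation=2)]))
a=cv2.resize(t[195:290,190:300],(0,0),fx=5,fy=5,interpolation=2)
cv2.imwrite("pics/c2.png",a)
b=cv2.resize(t[190:280,315:445],(0,0),fx=5,fy=5,interpolation=2)[:,:];cv2.imwrite("pics/c3.png",b)
E
```

```text
(no output)
```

View pics/c1.png

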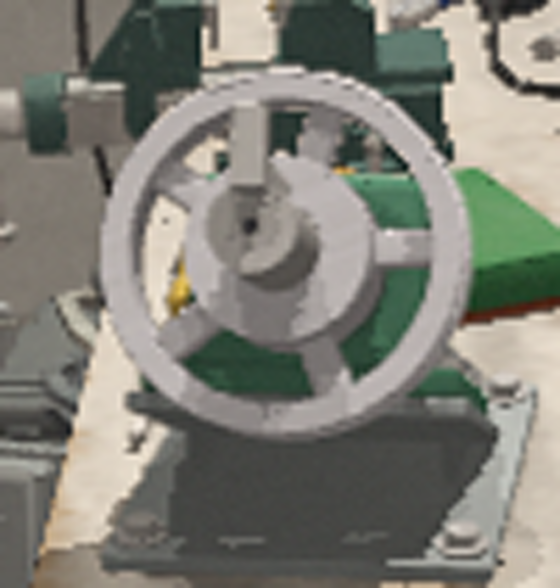

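View pics/c2.png

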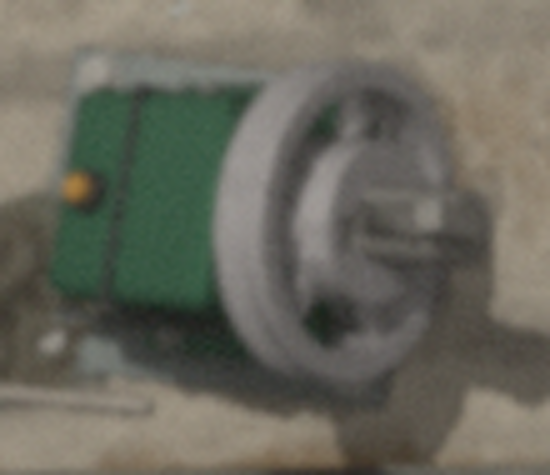

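The crops show the pulley rim in the side view at columns 253–319 and rows 157.5–223, the shaft-end centre hole at (279.6,185.4) and the key head's top at (279.6,164). In the top view the key head's top is at (276,237.4). The spokes sit about 15° clockwise and 62° counter-clockwise of vertical, and the keyway is hidden behind the key.

View pics/c3.png

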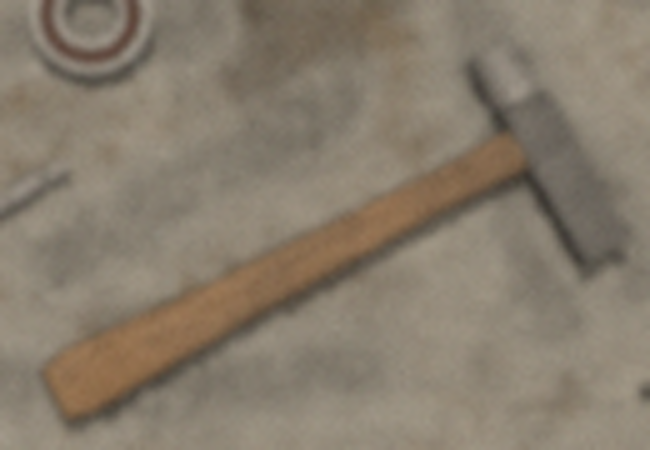

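```bash
cat > h.py <<'E'
from workcell import arm
import cv2,numpy as np
def ray(n,uv):
    c=arm.get_calibration(n);R=np.array(c["R"]);t=np.array(c["t"]).ravel()
    p=cv2.undistortPoints(np.array([[uv]],float),np.array(c["mtx"]),np.array(c["dist"]))[0,0]
    d=R.T@np.r_[p,1];return -R.T@t,d/np.linalg.norm(d)
def onz(n,uv,z):
    o,d=ray(n,uv);return o+d*(z-o[2])/d[2]
def tri(us,ut):
    a,d=ray("side",us);b,e=ray("top",ut)
    s=np.linalg.lstsq(np.c_[d,-e],b-a,rcond=None)[0]
    p,q=a+s[0]*d,b+s[1]*e;return (p+q)/2,np.linalg.norm(p-q)
def proj(n,X):
    c=arm.get_calibration(n);r,_=cv2.Rodrigues(np.array(c["R"]))
    return cv2.projectPoints(np.atleast_2d(X).astype(float),r,np.array(c["t"],float),np.array(c["mtx"]),np.array(c["dist"]))[0][:,0]
E
python3 - <<'E'
from h import *
np.set_printoptions(precision=4,suppress=True)
s=cv2.imread("pics/side0.png");h=cv2.cvtColor(s,cv2.COLOR_BGR2HSV)
print("key top",tri((279.6,163.8),(276,237.4)))
# side ellipse centre & dist
o,d=ray("side",(286.3,190.3));print("wheel by size",o+d*519.9*.134/66)
# wheel centre from ray x top row
P=o+d*np.linspace(.98,1.12,8)[:,None];print(np.c_[P,proj("top",P)])
# hammer colours
t=cv2.imread("pics/top0.png");ht=cv2.cvtColor(t,cv2.COLOR_BGR2HSV)
for n,H,(y0,y1,x0,x1) in(("side",h,(265,355,240,330)),("top",ht,(195,280,315,425))):
    m=cv2.inRange(H,(5,90,60),(22,255,255));mm=np.zeros_like(m);mm[y0:y1,x0:x1]=m[y0:y1,x0:x1]
    k,l,st,_=cv2.connectedComponentsWithStats(mm);i=1+np.argmax(st[1:,4])
    pts=np.argwhere(l==i)[:,::-1].astype(np.float32)
    print(n,st[i],cv2.minAreaRect(pts),cv2.boxPoints(cv2.minAreaRect(pts)).tolist())
    for p in cv2.boxPoints(cv2.minAreaRect(pts)): print(onz(n,p,.012))
E
```

```text
key top (array([0.4738, 0.2629, 0.198 ]), np.float64(0.0015469674637683445))
wheel by size [0.4808 0.297  0.1298]
[[  0.4852   0.2268   0.1572 295.652  233.9569]
 [  0.484    0.2454   0.1499 286.744  235.0165]
 [  0.4829   0.264    0.1427 277.9556 236.0628]
 [  0.4817   0.2826   0.1354 269.2839 237.0961]
 [  0.4806   0.3012   0.1282 260.7258 238.1167]
 [  0.4794   0.3198   0.1209 252.2784 239.1249]
 [  0.4782   0.3384   0.1137 243.9391 240.1211]
 [  0.4771   0.357    0.1064 235.7051 241.1054]]
side [ 248  271   68   74 1266] ((281.0862731933594, 307.7918701171875), (93.10089111328125, 17.330469131469727), 49.08561706542969) [[244.05075073242188, 278.2893371582031], [257.1471862792969, 266.9390563964844], [318.1217956542969, 337.2944030761719], [305.0253601074219, 348.6446838378906]]
[0.4025 0.1565 0.012 ]
[0.4228 0.1971 0.012 ]
[ 0.5374 -0.0261  0.012 ]
[ 0.5175 -0.0518  0.012 ]
top [ 324  217   96   57 1005] ((372.2000427246094, 244.90000915527344), (13.416406631469727, 104.20076751708984), 63.43495178222656) [[322.60003662109375, 262.20001220703125], [415.800048828125, 215.60000610351562], [421.800048828125, 227.60000610351562], [328.60003662109375, 274.20001220703125]]
[0.4348 0.172  0.012 ]
[ 0.5409 -0.0481  0.012 ]
[ 0.5124 -0.0607  0.012 ]
[0.4074 0.1586 0.012 ]
```

The crop shows the hammer head's bright round face end at crop (495,65), its peen end at (605,262), the handle's neck at (512,155) and its tail at (60,395). This matches the axes given, with the round face on the world +x,+y side.

```bash
python3 - <<'E'
from h import *
np.set_printoptions(precision=4,suppress=True)
f=lambda c:(c[0]/5.6+235-.4,c[1]/5.6+145-.4)
g=lambda c:(c[0]/5+315-.4,c[1]/5+190-.4)
c=[onz("side",f(p),0) for p in((103,568),(490,575),(537,395))]
print("base",c,np.linalg.norm(c[1]-c[0]),np.linalg.norm(c[2]-c[1]))
e=c[1]-c[0];e2=c[2]-c[1];print("yaw from edges",np.degrees(np.arctan2(e[1],e[0])),np.degrees(np.arctan2(e2[1],e2[0])))
print("shaft hole",onz("side",f((250,226)),.126+.033))
a,b=onz("top",g((512,155)),.015),onz("top",g((60,395)),.012)
u,v=onz("top",g((495,65)),.02),onz("top",g((605,262)),.02)
print("handle",a,b,np.linalg.norm(a-b)," yaw of y axis",np.degrees(np.arctan2(*(b-a)[1::-1])))
print("head",u,v,np.linalg.norm(u-v),"yaw x",np.degrees(np.arctan2(*(u-v)[1::-1])))
y=(b-a)/np.linalg.norm(b-a);print("grip est",b-y*.1905, (u+v)/2+y*.0675)
import scipy.optimize as so
# top view: rim extremes rows vs yaw; predicted pixels for candidate
for yaw in (0,8,13,18):
    A=np.radians(yaw);hz=np.array([-np.sin(A),-np.cos(A),0])
    z=hz*.866+np.array([0,0,.5]);x=-hz*.5+np.array([0,0,.866])
    C=np.array([0.4738,.2629,.198])-.041*x-.072*z
    yy=np.cross(z,x)
    w=np.linspace(0,2*np.pi,181)
    for s in(.012,-.012):
        X=C+s*z+.067*(np.cos(w)[:,None]*x+np.sin(w)[:,None]*yy)
        t=proj("top",X);q=proj("side",X)
        print(yaw,s,C,"top ext crop",(t.min(0)-(190,195))*5,(t.max(0)-(190,195))*5,"side",(q.min(0)-(235,145))*5.6,(q.max(0)-(235,145))*5.6)
    print("shaft end side crop",(proj("side",C+.066*z)-(235,145))*5.6)
E
```

```text
base [array([0.4026, 0.3085, 0.    ]), array([0.5499, 0.2922, 0.    ]), array([0.5736, 0.4564, 0.    ])] 0.1481808529133936 0.1658785083663324
yaw from edges -6.295878526843631 81.79674698755008
shaft hole [0.4707 0.2515 0.159 ]
handle [ 0.5286 -0.0497  0.015 ] [0.4201 0.163  0.012 ] 0.23874970133191975  yaw of y axis 117.02521007043045
head [ 0.5705 -0.0428  0.02  ] [ 0.4778 -0.0889  0.02  ] 0.1035591529178849 yaw x 26.466753060080993
grip est [ 0.5067 -0.0067  0.0144] [ 0.4935 -0.0057  0.0192]
0 0.012 [0.4738 0.3048 0.1265] top ext crop [265.8491  69.9302] [460.1364 393.9619] side [80.3107 67.3158] [453.2441 435.521 ]
0 -0.012 [0.4738 0.3048 0.1265] top ext crop [218.0345  75.0237] [415.3967 395.4315] side [89.005  81.0801] [453.6317 441.2512]
shaft end side crop [[256.1085 226.1888]]
8 0.012 [0.4796 0.3043 0.1265] top ext crop [264.6201  58.9507] [462.7799 382.4981] side [96.6847 67.2041] [463.9914 435.4891]
8 -0.012 [0.4796 0.3043 0.1265] top ext crop [217.5264  57.3944] [418.5613 377.0754] side [112.7398  80.9182] [472.0559 441.2011]
shaft end side crop [[249.8861 226.2224]]
13 0.012 [0.4832 0.3037 0.1265] top ext crop [263.0073  53.2867] [466.8704 374.2903] side [107.9205  67.4793] [469.3035 435.7838]
13 -0.012 [0.4832 0.3037 0.1265] top ext crop [216.9542  47.6039] [423.3388 364.6685] side [128.388   81.3288] [482.2056 441.7196]
shaft end side crop [[246.0759 226.085 ]]
18 0.012 [0.4867 0.3027 0.1265] top ext crop [260.9336  48.576 ] [472.6142 365.3427] side [119.8454  68.0498] [473.5065 436.3076]
18 -0.012 [0.4867 0.3027 0.1265] top ext crop [216.3341  38.8085] [430.0498 351.6422] side [144.5546  82.1619] [491.2341 442.6478]
shaft end side crop [[242.3627 225.8269]]
```

```bash
cat >> h.py <<'E'
A=np.radians(8);HZ=np.array([-np.sin(A),-np.cos(A),0])
Z=HZ*np.cos(np.pi/6)+np.array([0,0,.5]);X=-HZ*.5+np.array([0,0,np.cos(np.pi/6)]);Y=np.cross(Z,X)
C=np.array([.480,.304,.1265])
def rect(n,im,z,half,N):
    k=np.linspace(half,-half,N)
    a,b=np.meshgrid(k,k,indexing="ij") # a: along X (up), b: along Y (left)
    P=C+z*Z+a[...,None]*X+b[...,None]*Y
    q=proj(n,P.reshape(-1,3)).reshape(N,N,2).astype(np.float32)
    return cv2.remap(im,q,None,cv2.INTER_CUBIC)
E
python3 - <<'E'
from h import *
s=cv2.imread("pics/side0.png");t=cv2.imread("pics/top0.png")
r1=rect("side",s,0,.07,400);r2=rect("side",s,.02,.036,400);r3=rect("top",t,.02,.036,400)
cv2.imwrite("pics/r.png",np.hstack([r1,np.vstack([cv2.resize(r2,(200,200)),cv2.resize(r3,(200,200))])]))
r=np.hstack([r2,r3]);cv2.imwrite("pics/r2.png",cv2.convertScaleAbs(r,alpha=1.4))
g=cv2.cvtColor(r1,cv2.COLOR_BGR2HSV)
# spokes: saturation low ring at 45mm radius
w=np.radians(np.arange(0,360,4));R=46/140*400
sx=(200-R*np.sin(w)).astype(int);sy=(200-R*np.cos(w)).astype(int)
print([(int(np.degrees(a)),int(g[y,x,1]),int(g[y,x,2])) for a,x,y in zip(w,sx,sy)])
E
```

```text
[(0, 49, 62), (4, 56, 59), (8, 59, 56), (12, 26, 98), (16, 18, 169), (20, 23, 168), (24, 21, 167), (28, 22, 160), (32, 28, 147), (36, 38, 74), (40, 40, 166), (44, 32, 226), (48, 28, 191), (52, 11, 178), (56, 13, 181), (59, 10, 179), (64, 18, 140), (68, 29, 217), (72, 30, 221), (76, 30, 219), (80, 31, 221), (84, 29, 225), (88, 31, 221), (92, 32, 223), (96, 31, 231), (100, 30, 228), (104, 29, 219), (108, 85, 188), (112, 161, 144), (116, 180, 109), (119, 38, 135), (124, 13, 141), (128, 16, 143), (132, 16, 141), (136, 20, 100), (140, 100, 69), (144, 93, 66), (148, 100, 61), (152, 94, 68), (156, 95, 70), (160, 96, 69), (164, 87, 70), (168, 98, 70), (172, 92, 72), (176, 91, 70), (180, 91, 70), (184, 96, 72), (188, 101, 68), (192, 23, 87), (196, 12, 124), (200, 15, 134), (204, 15, 132), (208, 13, 172), (212, 50, 77), (216, 100, 69), (220, 93, 74), (224, 109, 68), (228, 94, 108), (232, 95, 107), (236, 97, 97), (239, 95, 97), (244, 98, 96), (248, 91, 98), (252, 88, 98), (256, 91, 101), (260, 96, 98), (264, 111, 101), (268, 19, 109), (272, 14, 149), (276, 16, 157), (280, 12, 151), (284, 14, 150), (288, 96, 117), (292, 88, 122), (296, 87, 123), (300, 94, 119), (304, 91, 126), (308, 94, 146), (312, 56, 165), (316, 31, 98), (320, 36, 122), (324, 19, 93), (328, 70, 51), (332, 61, 54), (336, 20, 65), (340, 23, 145), (344, 12, 144), (348, 16, 144), (352, 15, 158), (356, 14, 112)]
```

View pics/r2.png

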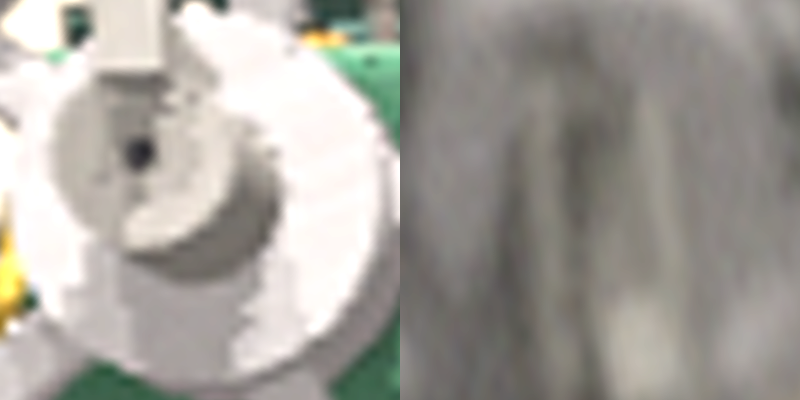

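View pics/r.png

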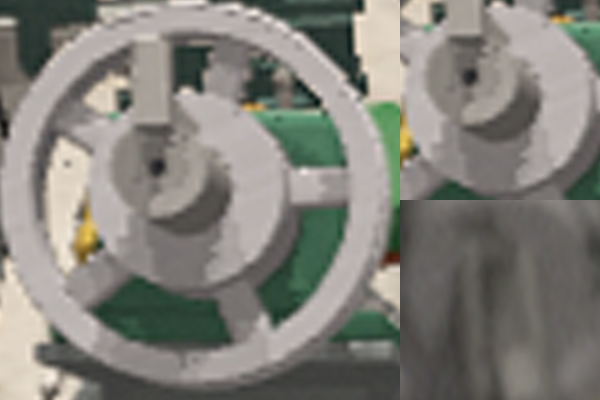

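The rectified views put the spokes at 57°+72k counter-clockwise of the key line. A keyway midway between spokes would be at about 0.37 rad, which is inside the stated range. I'll move to the rim now and check the keyway numerically from averaged frames.

arm_command --commands '[[[0,0,0.07,0,0.4],[0.05,-0.05,0.07,0.05,0.4],[0.1,-0.1,0.07,0.1,0.4],[0.15,-0.155,0.07,0.137,0.4],[0.19,-0.205,0.07,0.137,0.4],[0.23,-0.25,0.07,0.137,0.4],[0.26,-0.285,0.07,0.137,0.4],[0.287,-0.313,0.07,0.137,0.4],[0.287,-0.313,0.07,0.137,0.4],[0.287,-0.313,0.07,0.137,0.4]]]' --squeeze 30

```text
clock: 1.35
tcp_pos: [0.4707, 0.3369, 0.3009]
ee_rot: [3.142, -0.001, 3.002]
wrist_force: [-0.0, 0.5, 0.5]
finger_gap: 0.699
finger_force: 0.0
```

```bash
python3 - <<'E'
from h import *
np.set_printoptions(precision=4,suppress=True,linewidth=200)
o=arm.observe();print(o["clock"],o["tcp_pos"],o["ee_rot"],o["finger_gap"])
t=cv2.imread("pics/top0.png")
r=cv2.cvtColor(rect("top",t,.02,.036,361),cv2.COLOR_BGR2GRAY)
for rad in(18,20,22,24,27,30):
    print(rad,[int(r[int(180-rad*5*np.cos(a)),int(180-rad*5*np.sin(a))]) for a in np.radians(np.arange(-60,75,6))])
im=arm.grab_frame("side");cv2.imwrite("pics/s1.png",cv2.resize(im[100:260,220:360,::-1],(0,0),fx=3.7,fy=3.7,interpolation=2))
E
```

```text
1.35 [0.4707 0.3369 0.3009] [ 3.1415 -0.0013  3.0024] 0.698982698731767
18 [92, 94, 98, 103, 109, 110, 102, 85, 82, 81, 83, 85, 83, 85, 91, 96, 98, 91, 88, 81, 77, 80, 82]
20 [95, 94, 93, 97, 104, 106, 104, 89, 84, 81, 83, 85, 84, 86, 95, 102, 97, 92, 90, 87, 88, 91, 91]
22 [94, 96, 97, 97, 101, 103, 102, 94, 88, 85, 82, 81, 83, 86, 97, 100, 98, 96, 95, 95, 96, 98, 98]
24 [97, 95, 97, 96, 100, 101, 101, 98, 93, 90, 84, 76, 79, 83, 93, 95, 95, 95, 95, 97, 97, 102, 103]
27 [96, 97, 98, 97, 98, 98, 98, 98, 97, 94, 90, 74, 73, 77, 82, 86, 93, 97, 98, 98, 98, 99, 99]
30 [99, 98, 98, 100, 98, 98, 96, 99, 96, 98, 94, 79, 82, 79, 82, 86, 99, 97, 96, 96, 100, 97, 97]
```

The dark notch on the hub face is centred at about 18–21° and is roughly 13 mm wide, which agrees with the spokes (0.37 rad). Next I descend, pinch the rim and turn it.

arm_command --commands '[[[0,0,-0.05,0,0.4],[0,0,-0.09,0,0.4],[0,0,-0.12,0,0.4],[0,-0.001,-0.133,0,0.4],[0,-0.001,-0.133,0,0.4],[0,-0.001,-0.133,0,-1],[0,-0.001,-0.133,0,-1],[0,-0.001,-0.133,0,-1],[0,-0.001,-0.133,0,-1],[0,-0.001,-0.133,0,-1]]]'

```text
clock: 2.65
tcp_pos: [0.4729, 0.3389, 0.1706]
ee_rot: [3.134, 0.004, 3.004]
wrist_force: [2.0, 5.4, -0.1]
finger_gap: 0.286
finger_force: 28.7
```

```bash
cat > spk.py <<'E'
from h import *
def spokes(im):
    r=cv2.cvtColor(rect("side",im,0,.07,560),cv2.COLOR_RGB2HSV).astype(int)
    d=np.arange(110,290)
    m=np.zeros(len(d))
    for R in(43,46,49):
        a=np.radians(d);v=r[(280-R*4*np.cos(a)).astype(int),(280-R*4*np.sin(a)).astype(int)]
        m+=v[:,1]<45
    runs=[];s=None
    for i,k in enumerate(np.r_[m>=2,False]):
        if k and s is None:s=i
        if not k and s is not None:
            if i-s>6:runs.append((int(d[s]),int(d[i-1])))
            s=None
    return runs
E
python3 - <<'E'
from spk import *
import cv2
print("before",spokes(cv2.imread("pics/side0.png")[:,:,::-1].copy()))
im=arm.grab_frame("side");print("now",spokes(im))
cv2.imwrite("pics/s2.png",cv2.resize(im[80:260,210:370,::-1],(0,0),fx=3.3,fy=3.3,interpolation=2))
E
```

```text
before [(117, 138), (192, 211), (267, 284)]
now [(117, 137), (191, 210), (266, 284)]
```

View pics/s2.png

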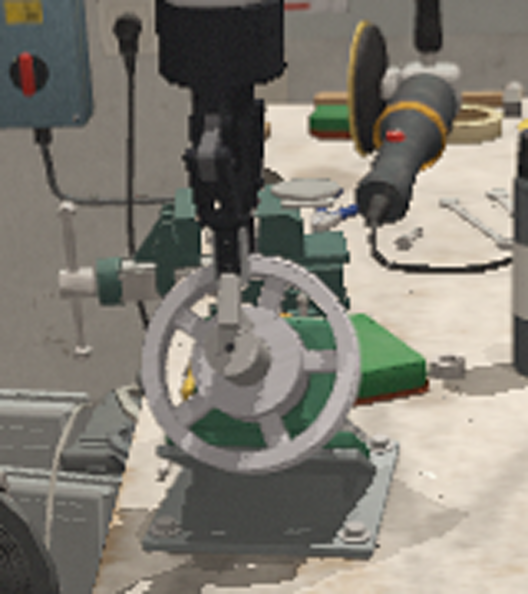

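The fingers hold the rim at the upper left, just beside the key (gripper tips at crop (235,265)). Turning the wheel clockwise now.

arm_command --commands '[[[0.004,-0.0003,0.001,0,-1],[0.008,-0.001,0.0015,0,-1],[0.012,-0.0015,0.002,0,-1],[0.016,-0.002,0.002,0,-1],[0.02,-0.0025,0.0015,0,-1],[0.0225,-0.003,0.001,0,-1],[0.0225,-0.003,0.001,0,-1],[0.0225,-0.003,0.001,0,-1]]]'

```text
clock: 3.7
tcp_pos: [0.4917, 0.3367, 0.171]
ee_rot: [3.135, -0.004, 3.002]
wrist_force: [-4.8, 7.0, 3.6]
finger_gap: 0.27
finger_force: 33.0
```

```bash
python3 - <<'E'
from spk import *
print("now",spokes(arm.grab_frame("side")))
E
```

```text
now [(110, 125), (174, 193), (249, 267)]
```

arm_command --commands '[[[0.002,-0.0003,0,0,-1],[0.004,-0.0006,-0.0005,0,-1],[0.004,-0.0006,-0.0005,0,-1],[0.004,-0.0006,-0.0005,0,-1]]]'

```text
clock: 4.25
tcp_pos: [0.4947, 0.3361, 0.1705]
ee_rot: [3.136, -0.006, 3.001]
wrist_force: [-8.0, 5.0, 4.7]
finger_gap: 0.277
finger_force: 36.6
```

```bash
python3 - <<'E'
from spk import *
print("now",spokes(arm.grab_frame("side")))
E
```

```text
now [(110, 116), (119, 125), (171, 190), (246, 264)]
```

arm_command --commands '[[[0,0,0,0,0.3],[0,0,0,0,0.4],[0,0,0,0,0.4],[0,0,0,0,0.4],[0,0,0.04,0,0.4],[0,0,0.09,0,0.4],[0,0,0.14,0,0.4],[0,0,0.14,0,0.4]]]'

```text
clock: 5.3
tcp_pos: [0.5, 0.3328, 0.3137]
ee_rot: [3.135, 0.007, 3.001]
wrist_force: [-0.2, -0.0, -0.3]
finger_gap: 0.705
finger_force: 0.0
```

```bash
python3 - <<'E'
from spk import *
im=arm.grab_frame("side");print("now",spokes(im))
np.set_printoptions(linewidth=200)
r=cv2.cvtColor(rect("side",im,0,.07,560),cv2.COLOR_RGB2HSV).astype(int)
d=np.arange(0,360,3);a=np.radians(d)
for R in(43,47):
    v=r[(280-R*4*np.cos(a)).astype(int),(280-R*4*np.sin(a)).astype(int)]
    print(R,"".join("#" if s<30 and 80<q<190 else "." for _,s,q in v))
ts=np.mean([arm.grab_frame("top").astype(float) for _ in range(4)],0).astype(np.uint8)
r=cv2.cvtColor(rect("top",ts,.02,.036,361),cv2.COLOR_RGB2GRAY)
for rad in(22,24,27,30):
    print(rad,[int(r[int(180-rad*5*np.cos(a)),int(180-rad*5*np.sin(a))]) for a in np.radians(np.arange(-60,75,6))])
E
```

```text
now [(110, 116), (119, 125), (171, 190), (246, 264)]
43 .....###########................#.########...............#######..................#####.#.................########......
47 ....############...................####...................######...................#####.................########.......
22 [89, 89, 91, 90, 85, 71, 53, 45, 47, 48, 50, 52, 55, 55, 55, 58, 56, 58, 57, 57, 60, 58, 57]
24 [90, 90, 91, 91, 85, 70, 52, 46, 48, 49, 52, 54, 56, 56, 56, 58, 58, 59, 59, 60, 61, 59, 59]
27 [90, 90, 90, 91, 84, 70, 48, 45, 50, 50, 53, 53, 58, 60, 58, 59, 61, 60, 60, 61, 61, 60, 60]
30 [91, 92, 90, 89, 85, 67, 46, 44, 50, 51, 55, 56, 59, 59, 60, 60, 61, 62, 62, 64, 61, 63, 61]
```

arm_command --commands '[[[0,-0.05,0,-0.15,0.6],[0.001,-0.1,0,-0.32,0.6],[0.002,-0.15,0,-0.48,0.6],[0.003,-0.2,0,-0.64,0.6],[0.004,-0.25,0,-0.8,0.6],[0.004,-0.3,0,-0.96,0.6],[0.004,-0.338,-0.03,-0.96,0.6],[0.004,-0.338,-0.08,-0.96,0.6],[0.004,-0.338,-0.14,-0.96,0.6],[0.004,-0.338,-0.17,-0.96,0.6],[0.004,-0.338,-0.17,-0.96,0.6]]]'

```text
clock: 6.92
tcp_pos: [0.4994, -0.0065, 0.136]
ee_rot: [-3.134, -0.002, 2.042]
wrist_force: [0.9, 0.0, 0.7]
finger_gap: 0.801
finger_force: 0.0
```

```bash
python3 - <<'E'
from spk import *
np.set_printoptions(precision=4,suppress=True,linewidth=200)
o=arm.observe();print(o["clock"],o["tcp_pos"],o["ee_rot"],o["joints"])
im=arm.grab_frame("side");print("spokes",spokes(im))
ts=np.mean([arm.grab_frame("top").astype(float) for _ in range(4)],0).astype(np.uint8)
r=cv2.cvtColor(rect("top",ts,.02,.036,361),cv2.COLOR_RGB2GRAY)
for rad in(20,24,27,30):
    print(rad,[int(r[int(180-rad*5*np.cos(a)),int(180-rad*5*np.sin(a))]) for a in np.radians(np.arange(-60,75,6))])
s=cv2.resize(im[240:400,230:390,::-1],(0,0),fx=2.5,fy=2.5,interpolation=2)
t=cv2.resize(ts[185:285,310:450,::-1],(0,0),fx=2.85,fy=4,interpolation=2)
cv2.imwrite("pics/p9.png",np.hstack([s,t]))
E
```

```text
6.925 [ 0.4994 -0.0065  0.136 ] [-3.1344 -0.0021  2.0416] [-0.3947  0.3128  0.3916  2.0567 -0.1614  0.8084  0.5632]
spokes [(110, 289)]
20 [102, 103, 104, 108, 112, 114, 112, 96, 84, 83, 87, 93, 96, 94, 101, 108, 106, 102, 97, 96, 98, 98, 99]
24 [108, 108, 108, 107, 107, 109, 109, 100, 81, 77, 82, 88, 86, 92, 100, 107, 105, 105, 106, 107, 107, 105, 105]
27 [107, 108, 107, 106, 108, 106, 107, 100, 84, 78, 83, 83, 80, 86, 102, 106, 106, 106, 107, 106, 107, 106, 106]
30 [106, 107, 107, 107, 106, 106, 107, 103, 92, 87, 90, 88, 85, 94, 104, 104, 105, 105, 107, 108, 107, 108, 107]
```

View pics/p9.png

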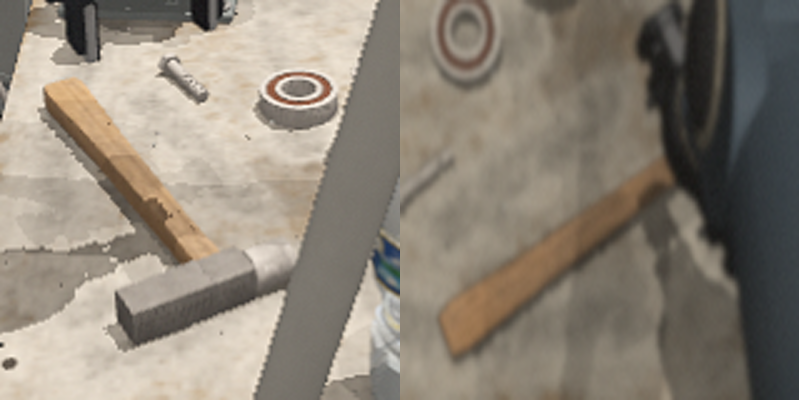

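The hammer is untouched, with its round face on the right partly hidden by the pipe, and the gripper fingers straddle its neck. The notch is now centred near 0–2°. Descending to grip.

arm_command --commands '[[[0.004,0,-0.05,0,0.6],[0.004,0,-0.09,0,0.6],[0.004,0,-0.115,0,0.6],[0.004,0,-0.125,0,0.6],[0.004,0,-0.131,0,0.6],[0.004,0,-0.131,0,0.6],[0.004,0,-0.131,0,-1],[0.004,0,-0.131,0,-1],[0.004,0,-0.131,0,-1],[0.004,0,-0.131,0,-1],[0.004,0,-0.131,0,-1],[0.004,0,-0.131,0,-1]]]' --squeeze 100

```text
clock: 8.68
tcp_pos: [0.5067, -0.0062, 0.009]
ee_rot: [3.14, 0.0, 2.041]
wrist_force: [-1.4, -0.5, 7.8]
finger_gap: 0.244
finger_force: 98.1
```

arm_command --commands '[[[0,0,0.03,0,-1],[0,0,0.08,0,-1],[0,0,0.14,0,-1],[0,0,0.2,0,-1],[0,0,0.26,0.1,-1],[-0.02,0.03,0.27,0.26,-1],[-0.04,0.06,0.27,0.42,-1],[-0.06,0.09,0.27,0.58,-1],[-0.08,0.11,0.27,0.74,-1],[-0.1,0.13,0.27,0.9,-1],[-0.112,0.14,0.27,0.96,-1],[-0.112,0.14,0.27,0.96,-1]]]' --squeeze 120

```text
clock: 10.18
tcp_pos: [0.3933, 0.1338, 0.2776]
ee_rot: [-3.141, -0.0, 3.002]
wrist_force: [0.7, -0.9, -2.9]
finger_gap: 0.238
finger_force: 119.7
```

```bash
python3 - <<'E'
from spk import *
np.set_printoptions(precision=4,suppress=True,linewidth=200)
o=arm.observe();print(o["clock"],o["tcp_pos"],o["ee_rot"],o["joints"],o["finger_gap"],o["wrist_force"])
im=arm.grab_frame("side");ts=arm.grab_frame("top");print("spokes",spokes(im))
cv2.imwrite("pics/sf.png",im[:,:,::-1]);cv2.imwrite("pics/tf.png",ts[:,:,::-1])
p=o["tcp_pos"]+np.array([0,0,.003]);
R=cv2.Rodrigues(np.array([0,0,o["ee_rot"][2]-2.041+np.radians(27)]))[0]
for k,v in dict(face=(47,-67.5,.5),peen=(-61,-67.5,.5),tail=(0,190,0)).items():
    q=p+R@np.array(v)/1000;print(k,q,proj("side",q),proj("top",q))
q=proj("side",p)[0].astype(int);print(q)
cv2.imwrite("pics/p10.png",cv2.resize(im[60:260,150:350,::-1],(0,0),fx=3,fy=3,interpolation=2))
E
```

```text
10.175 [0.3933 0.1338 0.2776] [-3.1413 -0.0004  3.002 ] [-0.6441 -0.0186  0.2126  2.0512  0.0044  1.109   0.9977] 0.23811706634123056 [ 0.6529 -0.9189 -2.9016]
spokes [(110, 116), (119, 125), (171, 190), (246, 264)]
face [0.4666 0.171  0.2811] [[270.0239 134.2922]] [[323.5418 236.5192]]
peen [0.4517 0.0641 0.2811] [[254.9497 153.6121]] [[384.1076 244.2366]]
tail [0.2051 0.1601 0.2806] [[110.0916 140.4862]] [[332.2047 393.0914]]
[222 141]
```

View pics/p10.png

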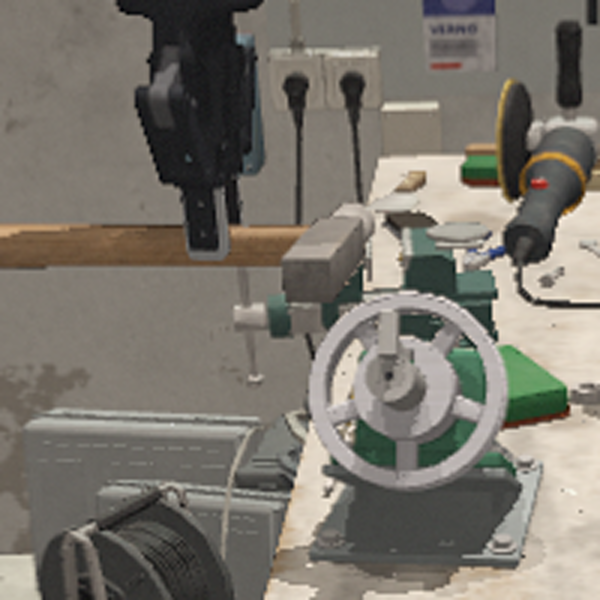

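The hammer is held level. The peen face centre is at crop (305,280) and the round face at about (360,218), within 1–3 px of prediction. In the same picture the wheel's lower spoke points straight down, so it looks lined up. Moving to the pre-strike pose.

arm_command --commands '[[[0.003,0.025,0,0,-1],[0.003,0.049,-0.02,0,-1],[0.003,0.049,-0.05,0,-1],[0.003,0.049,-0.05,0,-1],[0.005,0.066,-0.06,0,-1],[0.0055,0.07,-0.062,0,-1],[0.0055,0.07,-0.062,0,-1]]]'

```text
clock: 11.15
tcp_pos: [0.3998, 0.2043, 0.2162]
ee_rot: [3.141, 0.0, 3.003]
wrist_force: [-0.7, -0.4, -3.9]
finger_gap: 0.235
finger_force: 119.8
```

```bash
cat > st.py <<'E'
from h import *
np.set_printoptions(precision=4,suppress=True,linewidth=200)
def st():
    o=arm.observe();p=o["tcp_pos"];R=cv2.Rodrigues(np.array([0,0,o["ee_rot"][2]-2.041+np.radians(27)]))[0]
    f=p+[0,0,.003]+R@np.array([.047,-.0675,.0005]);b=f-[.001,0,.0125]
    print(round(o["clock"],2),"tcp",p,"face",f,"bottom in C frame: z",round((b-C)@Z,4),"r",round((b-C)@X,4),"Y",round((b-C)@Y,4),"F",o["wrist_force"],"M",o["moment"])
E
python3 -c "
from st import *;st()
im=arm.grab_frame('side');ts=arm.grab_frame('top')
cv2.imwrite('pics/sg.png',im[:,:,::-1]);cv2.imwrite('pics/tg.png',ts[:,:,::-1])
o=arm.observe();print(o['joints'])"
```

```text
11.15 tcp [0.3998 0.2043 0.2162] face [0.4731 0.2415 0.2197] bottom in C frame: z 0.0949 r 0.0384 Y -0.0008 F [-0.748  -0.3603 -3.9223] M [ 0.0052 -0.0778  0.0254]
[-0.708   0.1092  0.155   2.0709 -0.0204  0.9623  0.8885]
```

arm_command --commands '[[[0.0012,0.0085,-0.005,0,-1],[0.0027,0.019,-0.0115,0,-1]]]'

```text
clock: 11.5
tcp_pos: [0.4022, 0.2232, 0.2042]
ee_rot: [3.141, 0.0, 3.001]
wrist_force: [-1.0, -2.1, -0.7]
finger_gap: 0.237
finger_force: 120.1
```

```bash
python3 -c "
from st import *;st()"
```

```text
11.5 tcp [0.4022 0.2232 0.2042] face [0.4756 0.2603 0.2077] bottom in C frame: z 0.0725 r 0.0375 Y -0.0007 F [-1.0317 -2.0675 -0.6727] M [-0.6214  0.1426 -0.3085]
```

arm_command --commands '[[[-0.0015,-0.01,0.006,0,-1],[-0.0027,-0.019,0.0115,0,-1],[-0.0027,-0.019,0.0115,0,-1]]]'

```text
clock: 11.88
tcp_pos: [0.3998, 0.2026, 0.2166]
ee_rot: [3.141, 0.001, 3.0]
wrist_force: [0.7, 0.1, -3.3]
finger_gap: 0.244
finger_force: 119.7
```

```bash
python3 - <<'E'
from st import *;st()
for n in("side","top"):
    a=cv2.imread({"side":"pics/sg.png","top":"pics/tg.png"}[n]).astype(int);im=arm.grab_frame(n);cv2.imwrite(f"pics/{n}_1.png",im[:,:,::-1]);b=im[:,:,::-1].astype(int)
    d=np.abs(a-b).sum(2)
    ys,xs=np.where(d[130:230,250:330]>40) if n=="side" else np.where(d[200:280,220:300]>40)
    print(n,len(ys),(xs.min(),xs.max(),ys.min(),ys.max()) if len(ys) else "")
    for q in(.068,.074,.080): print(proj(n,C+q*Z+.041*X)[0],proj(n,C+q*Z+.034*X)[0])
g=cv2.cvtColor(cv2.imread("pics/side_1.png"),cv2.COLOR_BGR2GRAY)
print(g[150:200,268:296:1])
E
```

```text
11.88 tcp [0.3998 0.2026 0.2166] face [0.4733 0.2397 0.2201] bottom in C frame: z 0.0966 r 0.0379 Y -0.0013 F [ 0.6533  0.1253 -3.3164] M [-0.0258 -0.0971 -0.0006]
side 66 (np.int64(2), np.int64(34), np.int64(33), np.int64(91))
[280.612  164.1681] [280.4411 167.7596]
[280.0023 163.5442] [279.8299 167.1567]
[279.3852 162.9128] [279.2113 166.5465]
top 27 (np.int64(37), np.int64(78), np.int64(36), np.int64(79))
[274.5377 237.458 ] [276.5921 237.994 ]
[277.0413 237.6411] [279.0866 238.1777]
[279.561  237.8254] [281.5971 238.3627]
[[ 53  54  46 ...  55  53  55]
 [ 54  51  43 ...  54  56  53]
 [ 53  43  75 ...  54  55  52]
 ...
 [137 158 181 ... 181 183 182]
 [126 113 177 ... 181 184 183]
 [102  83 122 ... 179 184 186]]
```

```bash
python3 - <<'E'
from st import *
for f in("top0","tg","top_1"):
    g=cv2.cvtColor(cv2.imread(f"pics/{f}.png"),cv2.COLOR_BGR2GRAY)
    print(f,g[235:240,262:302].mean(0).astype(int))
    print("  below", g[244:248,262:302].mean(0).astype(int))
for f in("side0","sg","side_1"):
    g=cv2.cvtColor(cv2.imread(f"pics/{f}.png"),cv2.COLOR_BGR2GRAY)
    print(f,g[155:200,278:282].mean(1).astype(int))
E
```

```text
top0 [ 83  80  79  85  89  91  93  96  98  99 103 118 126 128 130 122 102  90  89  87  84  82  82  82  84  92 106 119 129 138 138 137 134 134 136 137 137 141 143 143]
  below [ 93  87  84  82  79  79  79  78  80  80  81  80  84  84  79  72  67  66  66  66  66  65  67  68  73  81 102 126 139 139 141 143 143 142 143 143 142 140 138 138]
tg [ 81  80  82  86  90  93  97  99 101  99 105 117 120 117 118 111  95  83  82  82  77  75  74  78  91 111 119 115 110 108 106 102  95  88  80  75  68  67  63  55]
  below [95 90 83 82 80 79 80 79 82 83 81 82 84 88 78 66 57 56 53 54 54 54 57 56 57 59 61 64 64 65 67 65 68 69 69 71 71 72 73 72]
top_1 [ 79  82  86  88  93  96  98  99 101 104 114 124 125 120 111  94  83  82  82  79  76  74  75  74  85 102 115 118 113 110 108 105 102  95  89  79  74  71  68  61]
  below [96 89 85 81 81 80 79 79 81 80 81 84 84 82 75 62 56 55 56 53 52 52 52 55 58 58 59 61 63 63 66 66 67 70 70 70 71 70 72 73]
side0 [208 101 134 194 157 178 178 177 185 161 162 162 162 162 163 162 163 163 163 161 161 162 163  89  81 101  99 108 104  77  69  92 130 128 131 152 160 160 131  77  91 109 116 115 116]
sg [171 150 134 125 113 105 109 122 114 109 108 107 115 124 134 143 150 150 150 146 140 140 141  92  83 102 102 110 107  78  69  91 121 122 122 131 140 141 118  80  93 110 119 118 118]
side_1 [172 150 134 127 113 105 109 122 118 103 106 106 114 124 134 143 148 150 149 149 151 150 147 110  83 102 102 110 108  78  69  92 121 122 122 130 131 132 118  80  93 110 119 118 119]
```

The first tap moved the key about 2 mm, judging by the key-head edge in the top view. Tap 2 is a bit deeper.

arm_command --commands '[[[0.0013,0.009,-0.0055,0,-1],[0.0025,0.018,-0.011,0,-1],[0.0038,0.0275,-0.0165,0,-1]]]'

```text
clock: 12.35
tcp_pos: [0.4028, 0.231, 0.1987]
ee_rot: [-3.139, -0.001, 3.001]
wrist_force: [-2.3, -4.6, 0.9]
finger_gap: 0.24
finger_force: 120.2
```

```bash
python3 -c "
from st import *;st()"
```

```text
12.35 tcp [0.4028 0.231  0.1987] face [0.4762 0.2682 0.2022] bottom in C frame: z 0.0628 r 0.0367 Y -0.0002 F [-2.2648 -4.5815  0.9036] M [-0.7617  0.1353 -0.2168]
```

arm_command --commands '[[[-0.001,-0.0075,0.0045,0,-1],[-0.0018,-0.013,0.0075,0,-1],[-0.0018,-0.013,0.0075,0,-1],[-0.0003,-0.0025,0.0015,0,-1],[0.0011,0.0077,-0.0045,0,-1]]]'

```text
clock: 12.98
tcp_pos: [0.4043, 0.2387, 0.1945]
ee_rot: [-3.14, -0.0, 3.001]
wrist_force: [-1.8, -3.9, 1.3]
finger_gap: 0.239
finger_force: 120.3
```

```bash
python3 -c "
from st import *;st()"
```

```text
12.97 tcp [0.4043 0.2387 0.1945] face [0.4777 0.2759 0.198 ] bottom in C frame: z 0.054 r 0.037 Y -0.0006 F [-1.8415 -3.9226  1.2666] M [-0.8753 -0.069  -0.2752]
```

Same pattern for tap 4.

arm_command --commands '[[[-0.001,-0.0075,0.0045,0,-1],[-0.0018,-0.013,0.0075,0,-1],[-0.0018,-0.013,0.0075,0,-1],[-0.0003,-0.0025,0.0015,0,-1],[0.0011,0.0077,-0.0042,0,-1]]]'

```text
clock: 13.6
tcp_pos: [0.4053, 0.2462, 0.1902]
ee_rot: [-3.14, -0.001, 3.001]
wrist_force: [-1.6, -5.7, 0.4]
finger_gap: 0.238
finger_force: 120.3
```

```bash
python3 -c "
from st import *;st()"
```

```text
13.6 tcp [0.4053 0.2462 0.1902] face [0.4787 0.2833 0.1937] bottom in C frame: z 0.0454 r 0.037 Y -0.0006 F [-1.6219 -5.698   0.4182] M [-1.0226 -0.0417 -0.2316]
```

arm_command --commands '[[[-0.001,-0.0075,0.005,0,-1],[-0.0018,-0.013,0.008,0,-1],[-0.0018,-0.013,0.008,0,-1],[-0.0004,-0.003,0.0025,0,-1],[0.0008,0.006,-0.0028,0,-1]]]'

```text
clock: 14.22
tcp_pos: [0.4061, 0.2522, 0.1875]
ee_rot: [-3.14, -0.001, 3.001]
wrist_force: [-1.1, -4.5, 1.2]
finger_gap: 0.238
finger_force: 120.4
```

```bash
python3 -c "
from st import *;st()"
```

```text
14.22 tcp [0.4061 0.2522 0.1875] face [0.4794 0.2894 0.191 ] bottom in C frame: z 0.0387 r 0.0377 Y -0.0005 F [-1.1295 -4.4768  1.1605] M [-1.0113 -0.0486 -0.319 ]
```

Next tap is 5 mm.

arm_command --commands '[[[-0.001,-0.0075,0.005,0,-1],[-0.0018,-0.013,0.0075,0,-1],[-0.0018,-0.013,0.0075,0,-1],[-0.0004,-0.003,0.002,0,-1],[0.0006,0.0043,-0.0025,0,-1]]]'

```text
clock: 14.85
tcp_pos: [0.4066, 0.2566, 0.185]
ee_rot: [-3.14, -0.001, 3.001]
wrist_force: [-1.9, -6.6, 2.6]
finger_gap: 0.238
finger_force: 120.4
```

```bash
python3 -c "
from st import *;st()"
```

```text
14.85 tcp [0.4066 0.2566 0.185 ] face [0.48   0.2937 0.1885] bottom in C frame: z 0.0337 r 0.0377 Y -0.0005 F [-1.9183 -6.5951  2.6449] M [-0.9852  0.0138 -0.3067]
```

arm_command --commands '[[[-0.001,-0.0075,0.005,0,-1],[-0.0018,-0.013,0.0075,0,-1],[-0.0018,-0.013,0.0075,0,-1],[-0.0004,-0.003,0.002,0,-1],[0.0005,0.0035,-0.0018,0,-1]]]'

```text
clock: 15.48
tcp_pos: [0.4066, 0.2591, 0.1831]
ee_rot: [-3.137, -0.002, 3.001]
wrist_force: [-5.8, -12.8, 7.0]
finger_gap: 0.238
finger_force: 121.4
```

```bash
python3 -c "
from st import *;st()"
```

```text
15.47 tcp [0.4066 0.2591 0.1831] face [0.48   0.2962 0.1866] bottom in C frame: z 0.0306 r 0.0373 Y -0.0001 F [ -5.8097 -12.8131   6.9885] M [-2.476   0.5327 -0.6813]
```

arm_command --commands '[[[-0.001,-0.0075,0.005,0,-1],[-0.0018,-0.013,0.0085,0,-1],[-0.0018,-0.013,0.0085,0,-1],[-0.0004,-0.003,0.0025,0,-1],[0.0003,0.002,-0.0005,0,-1]]]'

```text
clock: 16.1
tcp_pos: [0.4067, 0.2598, 0.1825]
ee_rot: [-3.135, -0.003, 2.999]
wrist_force: [-7.8, -12.8, 6.7]
finger_gap: 0.236
finger_force: 121.0
```

```bash
python3 -c "
from st import *;st()"
```

```text
16.1 tcp [0.4067 0.2598 0.1825] face [0.4801 0.2968 0.186 ] bottom in C frame: z 0.0298 r 0.037 Y -0.0001 F [ -7.8378 -12.8142   6.6973] M [-2.674   1.4257 -0.4545]
```

arm_command --commands '[[[-0.002,-0.013,0.0085,0,-1],[-0.006,-0.04,0.03,0,-1],[-0.01,-0.08,0.07,0,-1],[-0.012,-0.12,0.09,0,-1],[-0.012,-0.15,0.09,0,-1],[-0.012,-0.15,0.09,0,-1]]]'

```text
clock: 16.85
tcp_pos: [0.3957, 0.1104, 0.2737]
ee_rot: [3.14, 0.001, 2.998]
wrist_force: [-0.3, -0.4, -3.2]
finger_gap: 0.236
finger_force: 120.9
```

```bash
python3 - <<'E'
from st import *;st()
from spk import spokes
T=np.mean([arm.grab_frame("top").astype(float) for _ in range(4)],0).astype(np.uint8)
S=arm.grab_frame("side");print("spokes",spokes(S))
cv2.imwrite("pics/t_end.png",T[:,:,::-1]);cv2.imwrite("pics/s_end.png",S[:,:,::-1])
g=cv2.cvtColor(T,cv2.COLOR_RGB2GRAY);print(g[235:240,250:300].mean(0).astype(int))
g0=cv2.cvtColor(cv2.imread("pics/top0.png"),cv2.COLOR_BGR2GRAY);print(g0[235:240,250:300].mean(0).astype(int))
# predicted columns of head's top: outer edge at z, inner z-12, r .041
for off in(0,-.004):
  for zf in(.0785,.038): print(off,zf,[proj("top",C+(zf+off+d)*Z+.041*X)[0].round(1) for d in(0,-.012)],[proj("side",C+(zf+off+d)*Z+.041*X)[0].round(1) for d in(0,-.012)])
gs=cv2.cvtColor(S,cv2.COLOR_RGB2GRAY)
for c in(278,280,282,284,286,288): print(c,gs[155:200,c])
E
```

```text
16.85 tcp [0.3957 0.1104 0.2737] face [0.4692 0.1473 0.2772] bottom in C frame: z 0.2049 r 0.0413 Y -0.0102 F [-0.3222 -0.3552 -3.1812] M [ 0.055  -0.1023  0.0194]
spokes [(110, 116), (119, 125), (171, 190), (246, 264)]
[148 157 159 158 154 143 127 124 126 127 122 105  91  88  89  90  91  91  94 103 110 112 111 109 108 107 106 106 105 104 100  93  88  86  84  86  89  97 111 124 134 141 143 141 139 139 141 143 144
 147]
[138 148 151 151 148 137 117 100  90  87  85  85  83  80  79  85  89  91  93  96  98  99 103 118 126 128 130 122 102  90  89  87  84  82  82  82  84  92 106 119 129 138 138 137 134 134 136 137 137
 141]
0 0.0785 [array([278.9, 237.8]), array([273.9, 237.4])] [array([279.5, 163.1]), array([280.8, 164.3])]
0 0.038 [array([262.3, 236.6]), array([257.4, 236.2])] [array([283.6, 167.2]), array([284.7, 168.3])]
-0.004 0.0785 [array([277.3, 237.7]), array([272.3, 237.3])] [array([280. , 163.5]), array([281.2, 164.7])]
-0.004 0.038 [array([260.6, 236.4]), array([255.9, 236.1])] [array([283.9, 167.6]), array([285.1, 168.7])]
278 [207 107 138 205 140 180 181 181 143  88  90  61  
[... 361 characters left out ...]
1  98  90 220 162 162 163 163 163 164 164 164 164 164 162 162 170 144 164 162 161 161 165 162 159 160 163 164 166  90  78  79  83 114 119 117]
284 [ 90 117 217 180 182 178 181 138  87  92  45  93 222 163 164 165 164 163 163 163 163 162 163 162 159 137 161 161 162 161 161 159 160 162 163 165 152  89  78  81  80  79 112 119 117]
286 [ 46  97 221 169 183 179 182 138  88  90  46  61 139 105 130 129 124 122 122 124 123 125 132 127 128 148 164 162 161 161 164 164 167 166 152  99  85  80  83  81  80  88 121 119 119]
288 [ 48  96 216 135 183 179 183 157  90 133  49  52  56  53  54  50  60 132 181 167 170 159 160 162 160 158 165 153 151 137 127 119 104  88  80  81  81  82  79  79  96 114 117 118 148]
```

The key head's edge moved 16.75 px in the top view, about 41 mm, which fits fully seated. One more tap slightly higher on the face will confirm that it no longer moves.

arm_command --commands '[[[0,0.03,0,0,-1],[0.004,0.07,-0.02,0,-1],[0.007,0.11,-0.06,0,-1],[0.01,0.137,-0.079,0,-1],[0.01,0.137,-0.079,0,-1],[0.0115,0.146,-0.084,0,-1],[0.012,0.1515,-0.0875,0,-1]]]'

```text
clock: 17.98
tcp_pos: [0.4081, 0.2643, 0.1859]
ee_rot: [3.141, 0.001, 3.001]
wrist_force: [-0.2, -0.6, -3.3]
finger_gap: 0.237
finger_force: 120.9
```

```bash
python3 -c "
from st import *;st()"
```

```text
17.98 tcp [0.4081 0.2643 0.1859] face [0.4815 0.3015 0.1894] bottom in C frame: z 0.0273 r 0.0424 Y -0.0008 F [-0.1713 -0.6154 -3.3251] M [-0.0486 -0.1126 -0.0368]
```

That pass went just over the key's top without touching it (r = 42 mm). Repeating it about 4 mm lower.

arm_command --commands '[[[-0.002,-0.012,0.0075,0,-1],[-0.003,-0.022,0.0085,0,-1],[-0.003,-0.022,0.0075,0,-1],[-0.002,-0.0176,0.005,0,-1],[-0.002,-0.0176,0.005,0,-1],[-0.001,-0.009,0,0,-1],[0,-0.0025,-0.0038,0,-1]]]'

```text
clock: 18.85
tcp_pos: [0.4068, 0.2604, 0.1811]
ee_rot: [-3.138, -0.003, 3.001]
wrist_force: [-5.1, -11.1, 5.5]
finger_gap: 0.234
finger_force: 123.1
```

```bash
python3 -c "
from st import *;st()"
```

```text
18.85 tcp [0.4068 0.2604 0.1811] face [0.4801 0.2976 0.1846] bottom in C frame: z 0.0284 r 0.0362 Y -0.0 F [ -5.0511 -11.0967   5.4915] M [-2.2411  0.4185 -0.6648]
```

arm_command --commands '[[[-0.001,-0.0075,0.006,0,-1],[-0.0018,-0.013,0.01,0,-1],[-0.0018,-0.013,0.01,0,-1],[-0.0004,-0.003,0.004,0,-1],[0.0004,0.0035,0.0005,0,-1]]]'

```text
clock: 19.48
tcp_pos: [0.4083, 0.2655, 0.1822]
ee_rot: [-3.141, 0.0, 3.002]
wrist_force: [-2.0, -3.9, 5.4]
finger_gap: 0.242
finger_force: 122.4
```

```bash
python3 -c "
from st import *;st()"
```

```text
19.48 tcp [0.4083 0.2655 0.1822] face [0.4817 0.3028 0.1857] bottom in C frame: z 0.0243 r 0.0399 Y -0.0008 F [-1.9511 -3.9084  5.3589] M [-0.8643 -0.3103 -0.2954]
```

That one glanced over the key's top edge. Backing off to measure the key.

arm_command --commands '[[[-0.002,-0.01,0.01,0,-1],[-0.006,-0.04,0.03,0,-1],[-0.01,-0.08,0.07,0,-1],[-0.012,-0.12,0.09,0,-1],[-0.012,-0.155,0.09,0,-1],[-0.012,-0.155,0.09,0,-1]]]'

```text
clock: 20.23
tcp_pos: [0.3955, 0.1068, 0.2727]
ee_rot: [3.141, 0.0, 2.996]
wrist_force: [-0.4, 0.9, -4.0]
finger_gap: 0.24
finger_force: 120.9
```

```bash
python3 - <<'E'
from st import *;st()
from spk import spokes
T=np.mean([arm.grab_frame("top").astype(float) for _ in range(4)],0).astype(np.uint8)
S=arm.grab_frame("side");print("spokes",spokes(S))
cv2.imwrite("pics/t_end2.png",T[:,:,::-1])
for f in("t_end","t_end2"):
    g=cv2.cvtColor(cv2.imread(f"pics/{f}.png"),cv2.COLOR_BGR2GRAY);print(g[234:239,253:268].mean(0).round(1))
# gap head-hub in side rect? hub front top edge and head columns in the top view
print([proj("top",C+z*Z+r*X)[0].round(1) for z,r in((.02,.034),(.02,.0),(.066,.016),(.066,0))])
o=arm.observe();p=o["tcp_pos"]
h=cv2.cvtColor(S,cv2.COLOR_RGB2HSV);m=cv2.inRange(h,(5,90,60),(22,255,255));m[:,:60]=0;m[:90]=0;m[180:]=0;m[:,280:]=0
ys,xs=np.where(m);print("handle side px: cols",xs.min(),xs.max());
for c in(120,140,160,180,240): 
    q=ys[xs==c]; print(c,q.min() if len(q) else None,q.max() if len(q) else None)
R=cv2.Rodrigues(np.array([0,0,o["ee_rot"][2]-2.041+np.radians(27)]))[0]
for v in((0,180,0),(0,100,0),(0,-50,0)): print("pred axis",proj("side",p+[0,0,.003]+R@np.array(v)/1000))
E
```

```text
20.23 tcp [0.3955 0.1068 0.2727] face [0.4691 0.1436 0.2762] bottom in C frame: z 0.2076 r 0.0386 Y -0.0105 F [-0.4062  0.9113 -3.9509] M [ 0.1097 -0.0884 -0.038 ]
spokes [(110, 116), (119, 125), (171, 190), (246, 264)]
[158.6 155.2 146.  130.8 127.8 129.  129.4 124.2 108.6  95.   91.4  93.6  95.6  96.8  96.8]
[158.8 156.  145.8 131.8 128.6 129.4 130.  123.6 108.4  95.6  91.2  94.6  95.6  96.2  97.2]
[array([257.2, 236.6]), array([267.1, 239.1]), array([280.9, 239.3]), array([285.4, 240.4])]
handle side px: cols 103 252
120 144 158
140 144 157
160 144 156
180 143 156
240 142 155
pred axis [[113.1268 147.8387]]
pred axis [[161.3562 148.5251]]
pred axis [[253.6389 149.7402]]
```

Between these two measurements the key head moved less than 0.1 mm despite a further 15 N tap, so it is tight, and the wheel hasn't moved. Now taking the hammer back to its place.

arm_command --commands '[[[0.02,-0.02,0,-0.15,-1],[0.04,-0.04,0,-0.31,-1],[0.06,-0.06,0,-0.47,-1],[0.08,-0.08,0,-0.63,-1],[0.1,-0.1,0,-0.79,-1],[0.111,-0.113,0,-0.95,-1],[0.111,-0.113,-0.05,-0.955,-1],[0.111,-0.113,-0.11,-0.955,-1],[0.111,-0.113,-0.17,-0.955,-1],[0.111,-0.113,-0.22,-0.955,-1],[0.111,-0.113,-0.24,-0.955,-1],[0.111,-0.113,-0.24,-0.955,-1]]]'

```text
clock: 21.98
tcp_pos: [0.506, -0.0022, 0.0304]
ee_rot: [-3.138, -0.002, 2.049]
wrist_force: [-0.3, 0.0, -2.6]
finger_gap: 0.237
finger_force: 120.9
```

arm_command --commands '[[[0,0,-0.005,0,-1],[0,0,-0.01,0,-1],[0,0,-0.014,0,-1],[0,0,-0.016,0,-1],[0,0,-0.016,0,-1]]]'

```text
clock: 22.6
tcp_pos: [0.507, -0.0031, 0.0163]
ee_rot: [3.141, -0.0, 2.047]
wrist_force: [0.4, -0.8, -2.8]
finger_gap: 0.236
finger_force: 120.8
```

arm_command --commands '[[[0,0,-0.002,0,-1],[0,0,-0.004,0,-1],[0,0,-0.005,0,-1],[0,0,-0.005,0,-1]]]'

```text
clock: 23.1
tcp_pos: [0.5071, -0.0032, 0.0112]
ee_rot: [3.141, 0.0, 2.047]
wrist_force: [0.4, -0.7, -1.7]
finger_gap: 0.237
finger_force: 121.2
```

arm_command --commands '[[[0,0,-0.0015,0,-1],[0,0,-0.0015,0,-1],[0,0,-0.0015,0,-0.3],[0,0,-0.0015,0,0.2],[0,0,-0.0015,0,0.5],[0,0,-0.0015,0,0.6],[0,0,-0.0015,0,0.6],[0,0,0.02,0,0.6],[0,0,0.07,0,0.6],[0,0,0.13,0,0.6],[0,0,0.19,0,0.6],[-0.05,0.0,0.25,0,0.6]]]'

```text
clock: 24.6
tcp_pos: [0.4689, -0.0029, 0.2521]
ee_rot: [3.138, 0.002, 2.047]
wrist_force: [-0.6, 1.0, -0.0]
finger_gap: 0.798
finger_force: 0.0
```

arm_command --commands '[[[-0.02,0.05,0.03,0,0.6],[-0.04,0.1,0.04,0,0.6],[-0.05,0.15,0.04,0,0.6],[-0.09,0.21,0.05,0,0.6],[-0.15,0.27,0.05,0,0.6],[-0.2,0.33,0.05,0,0.6],[-0.2,0.4,0.05,0,0.6],[-0.2,0.4,0.05,0,0.6],[-0.2,0.4,0.05,0,0.6]]]'

```text
clock: 25.72
tcp_pos: [0.2648, 0.3999, 0.2988]
ee_rot: [-3.141, -0.001, 2.053]
wrist_force: [0.1, -1.5, 0.4]
finger_gap: 0.797
finger_force: 0.0
```

```bash
python3 - <<'E'
from st import *
from spk import spokes
o=arm.observe();print(o["clock"],o["tcp_pos"],o["wrist_force"],o["finger_gap"])
S=arm.grab_frame("side");T=arm.grab_frame("top");print("spokes",spokes(S))
cv2.imwrite("pics/sE.png",S[:,:,::-1]);cv2.imwrite("pics/tE.png",T[:,:,::-1])
a=cv2.imread("pics/side0.png").astype(int);d=np.abs(a-S[:,:,::-1]).sum(2)
for n,(y0,y1,x0,x1) in dict(bolt=(255,285,288,318),bearing=(262,295,330,364)).items(): print(n,(d[y0:y1,x0:x1]>60).sum())
t=cv2.imread("pics/top0.png").astype(int);e=np.abs(t-T[:,:,::-1]).sum(2);print("tin",(e[145:188,340:380]>60).sum())
for f in("top0","tE"):
    H=cv2.cvtColor(cv2.imread(f"pics/{f}.png"),cv2.COLOR_BGR2HSV);m=cv2.inRange(H,(5,90,60),(22,255,255));z=np.zeros_like(m);z[195:280,315:425]=m[195:280,315:425]
    k,l,s,_=cv2.connectedComponentsWithStats(z);i=1+np.argmax(s[1:,4]);print(f,s[i],cv2.minAreaRect(np.argwhere(l==i)[:,::-1].astype(np.float32)))
for f in("side0","sE"):
    H=cv2.cvtColor(cv2.imread(f"pics/{f}.png"),cv2.COLOR_BGR2HSV);m=cv2.inRange(H,(5,90,60),(22,255,255));z=np.zeros_like(m);z[265:355,240:330]=m[265:355,240:330]
    k,l,s,_=cv2.connectedComponentsWithStats(z);i=1+np.argmax(s[1:,4]);print(f,s[i],cv2.minAreaRect(np.argwhere(l==i)[:,::-1].astype(np.float32)))
E
```

```text
25.725 [0.2648 0.3999 0.2988] [ 0.1328 -1.5012  0.4093] 0.7969023579907363
spokes [(110, 116), (119, 125), (171, 190), (246, 264)]
bolt 1
bearing 0
tin 0
top0 [ 324  217   96   57 1005] ((372.2000427246094, 244.90000915527344), (13.416406631469727, 104.20076751708984), 63.43495178222656)
tE [ 323  217   96   59 1008] ((370.7231140136719, 245.015380859375), (12.899611473083496, 104.9333724975586), 60.2551155090332)
side0 [ 248  271   68   74 1266] ((281.0862731933594, 307.7918701171875), (93.10089111328125, 17.330469131469727), 49.08561706542969)
sE [ 245  271   71   73 1282] ((279.2970886230469, 306.6856994628906), (94.53466033935547, 17.141517639160156), 47.53355407714844)
```

The hammer lies flat near its old spot, the bystanders haven't moved, and the wheel is lined up with the key seated. Handing in.

```bash
python3 -c "
from workcell import arm
print(arm.sign_off())"
```

```text
the job is handed in; nothing more can be done
None
```

The job is handed in at about 26 s on the robot's clock: the wheel is lined up, the key was driven in about 41 mm by separate hammer taps until further taps no longer moved it, the hammer is back flat on the bench, and the tin, bolt and bearing haven't moved.

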